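Set the dial timer to 25 minutes by its click wheel

ROBOT

A 6-joint arm with a two-finger parallel gripper is mounted at the origin on the work surface. World frame = base frame: x ahead of the robot, y to its left, z up, the work surface at z = 0. Lengths are in m, angles in rad, forces in N, time in s.
With the tool pointing down it reaches from about 0.325 to 0.775 m from the base axis. Payload 5.5 kg.
Tool frame: the origin (TCP) lies at the very end of the fingers, on their centre line; the grasp point (between the pads) lies 19 mm behind it; z points along the fingers, y is the line along which they close (so a half turn about z gives the same grasp; the last joint's range is limited). The gripper opens to 88 mm and grips with 3 to 60 N. Pads are 20 mm wide; open, the fingers measure 115 mm over their backs; the gripper's body (75 mm by 178 mm) begins 61 mm behind the grasp point.
Start: joints at [-1.194, 0.091, 1.231, -0, 1.82, -0.057], TCP at [0.252, -0.544, 0.223] pointing down, gripper open.
Joint ranges: [-2.87, 2.87], [-0.86, 2.18], [0.17, 2.46], [-1.51, 4.65], [0.06, 2.69], [-2.65, 2.65]. Speed limits (rad/s): [2.57, 2.57, 3.01, 3.14, 3.14, 3.14].

INTERFACE

Orientations are given as a unit quaternion [w, x, y, z].
In Python, from cell import telemetry, camera, workorder, masks_of gives the robot as it stands. The module is installed in compiled form; this text tells all that it offers.
- The arm moves only by the tool step_arm, never from a script. Its argument "rows" is a list of rows, each an object of numbers: "tx", "ty", "tz": the shift along the tool's x, y, z in m; "rx", "ry", "rz": the turn, a rotation vector about the tool's x, y, z in rad; "fingers": the finger opening in m, from 0 to 0.0878. In form: [{"tx": .., "ty": .., "tz": .., "rx": .., "ry": .., "rz": .., "fingers": ..}, ...]. A call has 1 to 20 rows; each row shifts and turns the commanded pose from where the row before left it, along the tool's axes as they then stand; what a row does not reach is not made up. A row lasts 1/10 s, in which the tool goes at most 50 mm and 8.59 degrees, less where a joint would pass 70% of its speed; a pose out of reach is approached as far as the arm can. A call with a gripper value outside its range is refused whole. The fingers move at their own pace and stop on an object; "force" is the grip in N (left out, the last holds). Time passes only in rows, so rows that do not move let the fingers close. It gives the time, the measured TCP pose, the force, the opening and the grip force at its end, in the units of the state.
- telemetry.read_state(): the state, without advancing time (a new reading comes with each control period).
- camera(name): name is "scene" or "top"; returns a dict with "color" (400x640x3 uint8, blue, green, red), "range_z" (400x640 float32, m along the optical axis (not along the pixel's ray), 0 where there is no reading), "fovy" (degrees; the focal length in pixels is half the picture's height over the tangent of half this angle, whatever the lens; pixels are square), "cx", "cy" (the principal point, pixels), "k1" (the pictures are not rectified: a ray, as slopes to the right and down, at radius r is drawn at 1 + k1 r^2 times it, then the intrinsics apply), "extrinsics" (4x4, takes a point from world to camera coordinates). Camera axes: x right, y up, looking along -z (the intrinsics and any distortion apply to the point x, -y, -z); pixel columns grow to the right and rows downward; lengths in m; the calibration is good to about 2 mm. A picture is of the moment at which its call begins.
- workorder.finish_job(): hands the job in; it is judged then, once.
Trained networks look in the newest picture that a camera, given by its name, has taken for a name from the list of things; names that differ only in an ending like _2 or _b are one class to them, and where a whole thing is asked for, a point or a joint stands for the part that bears it (a point fixed in the world has none). Each returns a list of dicts, best first, with "conf" (0 to 1); they miss things now and then, are a little off and sometimes report something else, mostly with a low value. They report only what shows in the picture. A call takes as long as a camera call.
- masks_of(camera, name): "region" (400x640 bool, what is visible of it) and "bbox" ([left, top, right, bottom] in pixels, round what is visible of it).
The state is a dict: "clock": time; "q": joint angles; "qd": joint speeds; "effort": joint torques, N m; "tcp_pos": TCP position; "tool_rot": TCP orientation; "ft_force": force on the tool from outside, world axes, zero at the start; "ft_torque": the same for the moment, N m; "grip_width": finger opening in m; "finger_force": force on a finger pad.
Only numpy, scipy, OpenCV 4.12 (cv2) and the standard library are available. Lean on these libraries where they do the work, as an engineer would, in place of code of your own. Each camera call takes 0.05 s, during which the arm holds its last target. There are 200 camera calls.

TASK

The beans in the pot will want twenty-five minutes: set the round kitchen timer on the ledge to 25 minutes by rolling its knurled wheel clockwise (a fingertip on the edge is enough), one click for every five minutes, until the white pointer rests at the fifth mark past the long zero bar, then let go of it. Do not disturb the pot with its lid or the jar, tin and spoon on the lazy susan.

Things in the scene. Friction and masses are not known exactly. Their poses are not given: they have to be found in the camera images.
- wheel (a joint): Reading of the knurled wheel, rad: 0 = pointer at the zero bar; grows as it rolls clockwise seen from above. One click = 0.5236 rad = 5 minutes, so 25 minutes = 2.618. End stops just below 0 and above 55 minutes (5.76). A sprung click draws the wheel to the nearest 5 minutes when let go; about 2 N along its edge rolls it over a click. It starts at rest at 0, 5, 10 or 15 minutes.
- timer: Round dial timer, 100 mm across, 45 mm high, held fast to the ledge by its suction foot. Origin: centre of its underside. Its +x points from the dial's centre to the long zero bar, z up. The fixed steel face (radius 35 mm, 44.5 mm high) inside the wheel carries the zero bar and, clockwise from it seen from above, a black pip every 30 degrees (5 minutes), larger at 15, 30 and 45.
- timer_centre (a point): Point on the upright axis of the timer's black knurled wheel, half-way up its edge, 32 mm above the ledge. The edge is bare all round: radius 50 mm over its 36 upright ribs (2.5 mm deep, 3.6 mm wide, 8.7 mm apart), from 23 to 42 mm above the ledge. Below it is a steel drum of radius 43 mm at the foot.
- pointer (a point): Top of the white raised bar (12.5 x 6 mm) on the wheel's upper side that points at the marks; it lies 42.5 mm from the axis and turns with the wheel.
- susan: White plastic lazy susan 270 mm across, its rim 33 mm high, that spins freely on its foot. Origin: centre of its underside. It carries the jar, the salt tin and the spoon.
- jar: Loose closed glass jar, 76 mm across, 125 mm high, standing on the lazy susan. Origin: centre of its underside.
- salt_tin: Loose steel salt tin with a lid, 75 mm across, 95 mm high, standing on the lazy susan. Origin: centre of its underside.
- spoon: Loose wooden spoon 200 mm long lying on the lazy susan, handle towards its own -x.
- pot: Loose aluminium pot, 212 mm across the rim and 115 mm high, with two side handles, standing on the ledge. Origin: centre of its underside.
- lid: Blue lid with a black knob lying on the pot: 214 mm across; its top is 41 mm above its origin, which is the centre of its flange's underside.
- jiko: Unlit charcoal stove standing fixed on the ledge at the left, waisted, 280 mm across and 218 mm high. Origin: centre of its underside.

How it is judged:
At the end, for the whole second after the job is handed in: The wheel rests in the 25-minute click (reading within 0.15 rad, about a quarter of a click, of 2.618) and is still (value of joint wheel between 2.468 and 2.768 rad and velocity of joint wheel between -0.05 and 0.05 rad/s); the robot touches nothing.
It fails at once if the pot, its lid, the jar, the salt tin or the spoon was shifted by more than 25 mm (distance of any of jar, salt_tin, spoon, pot, lid from where it was at the start of the episode above 0.025 m).
It fails at once if the jar, the salt tin or the pot was tipped (angle between any of jar, salt_tin, pot's own z axis and vertical above 0.35 rad).
It also fails if it takes over 61 s, if anything falls off the work surface, if the arm or the gripper's body presses on something with over 40 N, if the wrist force passes 120 N, or if a joint passes its speed limit or range.

## Working session

There is one attempt and no reset: what is moved stays moved. The work goes in short steps, Python scripts to look and compute and a tool call to move; the robot and the scene stay as the last step left them, time stands still between calls to the robot, and variables do not carry over. Pictures are saved under pics/ and viewed, at most 10 in all, crops included, and the job is handed in when it is done.

Besides the shell and the picture viewer there is one more tool, called by a JSON object that holds its "api" and its "payload". step_arm: Moves the arm, as the interface text tells. Its arguments: {"type":"object","properties":{"rows":{"type":"array","items":{"type":"object","properties":{"tx":{"type":"number"},"ty":{"type":"number"},"tz":{"type":"number"},"rx":{"type":"number"},"ry":{"type":"number"},"rz":{"type":"number"},"fingers":{"type":"number"}}}},"force":{"type":"number"}},"required":["rows"]}

```bash
mkdir -p pics
cat > h.py <<'E'
import numpy as np, cv2
from cell import telemetry, camera, workorder, masks_of
def K(c):
    f=200/np.tan(np.radians(c["fovy"])/2); return f
def world(c,u,v,z=None):
    """pixels -> world; with plane height z, or with depth when z is None"""
    u=np.asarray(u,float);v=np.asarray(v,float);f=K(c)
    cm=np.array([[f,0,c["cx"]],[0,f,c["cy"]],[0,0,1]])
    # r_d = r(1+k1 r^2)
    p=cv2.undistortPoints(np.stack([u,v],-1).reshape(-1,1,2),cm,np.array([c["k1"],0,0,0,0.])).reshape(-1,2)
    d=np.c_[p[:,0],-p[:,1],-np.ones(len(p))]
    E=np.array(c["extrinsics"]);R,t=E[:3,:3],E[:3,3]
    o=-R.T@t; dw=d@R
    if z is None: s=c["range_z"][v.astype(int),u.astype(int)]
    else: s=(z-o[2])/dw[:,2]
    return o+dw*s[:,None]
def pix(c,P):
    E=np.array(c["extrinsics"]);q=np.atleast_2d(P)@E[:3,:3].T+E[:3,3]
    x=q[:,0]/-q[:,2];y=-q[:,1]/-q[:,2];k=1+c["k1"]*(x*x+y*y);f=K(c)
    return np.c_[x*k*f+c["cx"],y*k*f+c["cy"]]
E
python3 - <<'E'
from h import *
s=telemetry.read_state();print(s)
for n in ["top","scene"]:
    c=camera(n); cv2.imwrite(f"pics/{n}0.png",c["color"])
    print(n,c["fovy"],c["k1"],np.array(c["extrinsics"]).round(3).tolist())
    for t in ["timer","wheel","pointer","susan","jar","salt_tin","spoon","pot","lid","jiko"]:
        for m in masks_of(n,t)[:2]:
            v,u=np.nonzero(m["region"]); w=world(c,u,v); w=w[c["range_z"][v,u]>0]
            print(t,round(m["conf"],2),m["bbox"],len(u),np.median(w,0).round(3),np.percentile(w,2,0).round(3),np.percentile(w,98,0).round(3))
E
```

```text
{'clock': 0.0, 'q': array([-1.19367421e+00,  9.18483288e-02,  1.23189836e+00,  1.80420512e-05,
        1.81979948e+00, -5.66596416e-02]), 'qd': array([-0.00137131,  0.00016294, -0.00013922, -0.00272369, -0.00055972,
       -0.00116626]), 'effort': array([-2.07888661e-03, -4.46448934e+01, -4.06450939e+01,  6.96303276e-02,
        2.92054442e-02, -1.20190025e-04]), 'tcp_pos': array([ 0.25209708, -0.54413485,  0.22150615]), 'tool_rot': array([-9.65639625e-04,  9.76570291e-01,  2.15196451e-01, -1.47205075e-04]), 'ft_force': array([ 0.07393934, -0.46486768,  0.44018664]), 'ft_torque': array([-0.03341183, -0.01761531,  0.03307877]), 'finger_force': 0.0, 'grip_width': 0.08763486155091581}
top 55.5112664803429 -0.049296211943134535 [[-0.019, -1.0, 0.008, 0.038], [0.996, -0.018, 0.088, -0.56], [-0.088, 0.009, 0.996, -1.172], [0.0, 0.0, 0.0, 1.0]]
timer 0.87 [315.7, 207.2, 349.0, 242.1] 738 [ 0.484 -0.004  0.044] [ 0.444 -0.047  0.038] [0.527 0.04  0.049]
wheel 0.93 [319.4, 209.1, 350.1, 238.4] 322 [ 0.483 -0.007  0.043] [ 0.439 -0.049  0.037] [0.529 0.04  0.048]
pointer 0.94 [319.4, 210.4, 35
[... 1999 characters left out ...]
  0.023] [ 0.519 -0.334  0.148]
jar 0.26 [238.3, 268.6, 335.5, 350.5] 5970 [ 0.722 -0.306  0.126] [ 0.614 -0.391  0.116] [ 0.808 -0.199  0.157]
salt_tin 0.84 [145.7, 255.9, 180.6, 303.3] 1180 [ 0.393 -0.402  0.103] [ 0.344 -0.429  0.025] [ 0.408 -0.362  0.118]
spoon 0.97 [128.7, 318.1, 209.1, 340.4] 633 [ 0.497 -0.457  0.033] [ 0.383 -0.516  0.02 ] [ 0.55  -0.412  0.042]
pot 0.59 [233.2, 283.0, 345.7, 370.9] 1960 [ 0.77  -0.369  0.065] [ 0.635 -0.416  0.003] [ 0.809 -0.175  0.103]
lid 0.97 [240.6, 267.7, 335.8, 351.7] 5912 [ 0.721 -0.306  0.126] [ 0.615 -0.391  0.117] [ 0.807 -0.199  0.157]
jiko 0.76 [355.5, 85.7, 446.4, 165.6] 4957 [0.576 0.483 0.197] [0.436 0.412 0.024] [0.674 0.667 0.221]
```

View pics/top0.png

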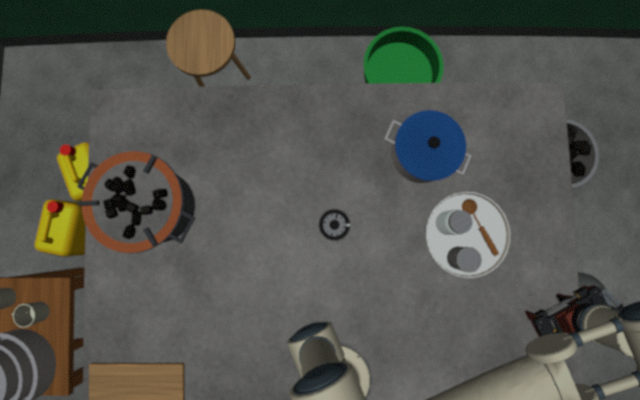

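View pics/scene0.png

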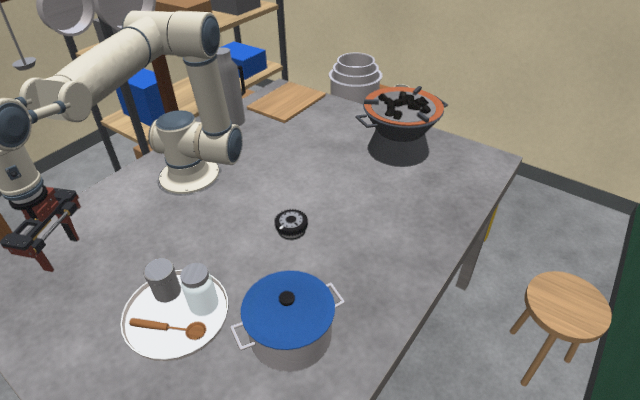

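The timer stands clear near (334,224) in the top view and (291,223) in the scene view. The pot is at (430,145) and the susan at (467,235), both well to its right. Next I'll rectify the dial from both cameras.

```bash
cat > dial.py <<'E'
from h import *
import sys
def rect(c,z=0.044,ctr=(0.484,-0.006),half=0.07,n=400):
    g=(np.arange(n)+.5)/n*2*half-half
    X,Y=np.meshgrid(ctr[1]-g,ctr[0]-g) # cols: -y to right; rows: x up
    P=np.stack([Y.ravel(),X.ravel(),np.full(n*n,z)],-1)
    m=pix(c,P).astype(np.float32).reshape(n,n,2)
    return cv2.remap(c["color"],m[...,0],m[...,1],cv2.INTER_CUBIC)
if __name__=="__main__":
    cs=[camera("top"),camera("scene")]
    cv2.imwrite(sys.argv[1],np.hstack([rect(c) for c in cs]))
    for c in cs:
        h,w=c["range_z"].shape;v,u=np.mgrid[:h,:w];u=u.ravel();v=v.ravel()
        P=world(c,u,v);k=(c["range_z"][v,u]>0)&(np.hypot(P[:,0]-.484,P[:,1]+.006)<.08)&(P[:,2]>.035)&(P[:,2]<.06)
        Q=P[k];print(len(Q),cv2.minEnclosingCircle(Q[:,:2].astype(np.float32)),np.percentile(Q,[1,50,99],0).round(4).tolist())
E
python3 dial.py pics/dial0.png
```

```text
777 ((0.4833644926548004, -0.003994490019977093), 0.050002116709947586) [[0.4375, -0.0499, 0.038], [0.4833, -0.0037, 0.0438], [0.5296, 0.0406, 0.0497]]
637 ((0.48148494958877563, -0.007925056852400303), 0.05316230282187462) [[0.4362, -0.0556, 0.0356], [0.4863, -0.0127, 0.0439], [0.5309, 0.0395, 0.0486]]
```

View pics/dial0.png

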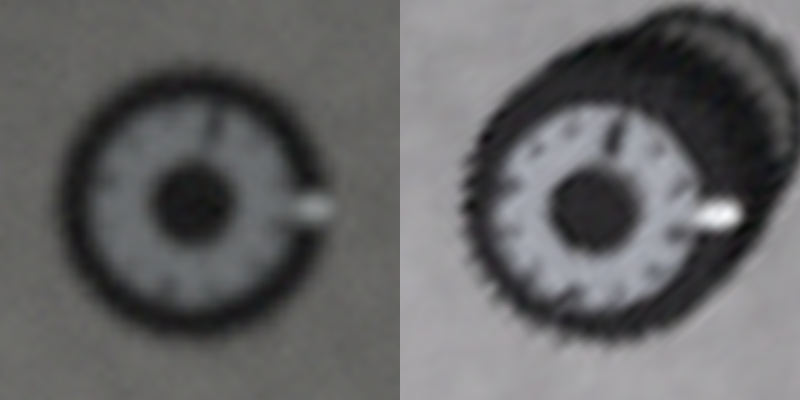

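```bash
cat > polar.py <<'E'
from h import *
import sys
a=np.radians(np.arange(0,360,1.0))
def prof(c,ctr,r,z):
    # angle a clockwise from +x (seen from above)
    P=np.stack([ctr[0]+r*np.cos(a),ctr[1]-r*np.sin(a),np.full(a.size,z)],-1)
    m=pix(c,P).astype(np.float32)[None]
    return cv2.remap(c["color"],m[...,0],m[...,1],cv2.INTER_CUBIC)[0].mean(-1)
if __name__=="__main__":
    import json
    for n,ctr in [("top",(0.4825,-0.0037)),("scene",(0.481,-0.005))]:
        cs=[camera(n) for _ in range(4)];c=dict(cs[0]);c["color"]=np.mean([q["color"] for q in cs],0).astype(np.float32)
        pts=pix(c,[(*ctr,.044)])[0];print(n,pts)
        # white centroid
        g=c["color"].mean(-1);x,y=pts.astype(int);s=g[y-20:y+21,x-20:x+21].copy()
        vv,uu=np.mgrid[y-20:y+21,x-20:x+21];rr=world(c,uu.ravel(),vv.ravel(),.044)[:,:2]-ctr
        R=np.hypot(*rr.T).reshape(s.shape);B=(R>.034)&(R<.049)
        w=np.where(B,np.clip(s-(s[B].max()+np.median(s[B]))/2,0,None),0);u0,v0=(w*uu).sum()/w.sum(),(w*vv).sum()/w.sum()
        for z in (.042,.045,.048):
            p=world(c,[u0],[v0],z)[0];d=p[:2]-ctr;print("white",u0.round(2),v0.round(2),z,p.round(4),"ang",np.degrees(np.arctan2(-d[1],d[0])).round(1),"r",np.hypot(*d).round(4))
        for r in (.024,.028,.031): 
            f=prof(c,ctr,r,.0445);print("r",r,[int(q) for q in f.reshape(-1,5).mean(1)])
        f=prof(c,ctr,.0295,.0445);F=[(f*np.exp(1j*12*a)).sum()];print("pip phase (dark at deg mod 30)",(np.degrees(np.angle(-F[0]))/12).round(1))
        big=cv2.resize(np.clip(c["color"][y-24:y+25,x-24:x+25],0,255).astype(np.uint8),(588,588),interpolation=cv2.INTER_CUBIC)
        cv2.imwrite(f"pics/big_{n}.png",big)
E
python3 polar.py
```

```text
top [334.07956797 224.32255035]
white 347.74 224.54 0.042 [ 0.4811 -0.0459  0.042 ] ang 91.9 r 0.0423
white 347.74 224.54 0.045 [ 0.481  -0.0457  0.045 ] ang 92.0 r 0.042
white 347.74 224.54 0.048 [ 0.4809 -0.0455  0.048 ] ang 92.1 r 0.0418
r 0.024 [98, 88, 75, 72, 84, 98, 105, 106, 105, 107, 109, 110, 109, 109, 108, 108, 108, 108, 109, 108, 106, 106, 107, 108, 108, 107, 106, 106, 107, 109, 109, 107, 105, 104, 104, 106, 107, 107, 105, 104, 104, 105, 106, 107, 107, 107, 108, 109, 109, 108, 107, 106, 106, 107, 107, 105, 104, 105, 105, 106, 106, 106, 106, 106, 107, 108, 109, 108, 107, 107, 106, 104]
r 0.028 [99, 88, 71, 69, 84, 101, 105, 102, 98, 100, 105, 109, 108, 105, 101, 98, 101, 105, 106, 99, 90, 88, 96, 104, 106, 102, 96, 96, 102, 106, 107, 106, 101, 98, 99, 103, 106, 102, 92, 87, 92, 101, 104, 104, 102, 102, 104, 107, 107, 105, 101, 101, 103, 106, 105, 100, 93, 90, 96, 101, 104, 102, 99, 98, 101, 104, 106, 103, 99, 99, 102, 103]
r 0.031 [96, 85, 69, 69, 85, 100, 100, 97, 91, 93, 99, 102, 101, 96, 90, 88, 94, 102, 103, 95, 82, 80, 89, 97, 101, 95, 88, 86, 92, 99, 98, 97, 92, 88, 
[... 877 characters left out ...]
, 168, 161, 143, 125, 140, 166, 166, 151, 120, 97, 116, 147, 164, 163, 143, 129, 141, 159, 168, 159, 142, 144, 154, 162, 160, 138, 118, 118, 148, 167, 170, 161, 146, 139, 153, 165, 166, 163, 144, 140, 155, 164, 168, 162, 137, 126, 143, 165, 166, 153, 138, 135, 153, 165, 159, 142, 130, 139, 156, 162]
r 0.031 [160, 138, 96, 89, 130, 162, 164, 155, 133, 124, 148, 162, 159, 145, 121, 118, 155, 163, 162, 148, 110, 92, 120, 148, 159, 154, 132, 120, 135, 156, 164, 154, 132, 132, 141, 159, 157, 132, 93, 78, 115, 152, 154, 146, 124, 125, 151, 161, 155, 150, 134, 127, 148, 166, 158, 130, 101, 95, 127, 158, 164, 156, 142, 134, 154, 170, 166, 151, 133, 139, 155, 162]
pip phase (dark at deg mod 30) -14.8
```

View pics/big_scene.png

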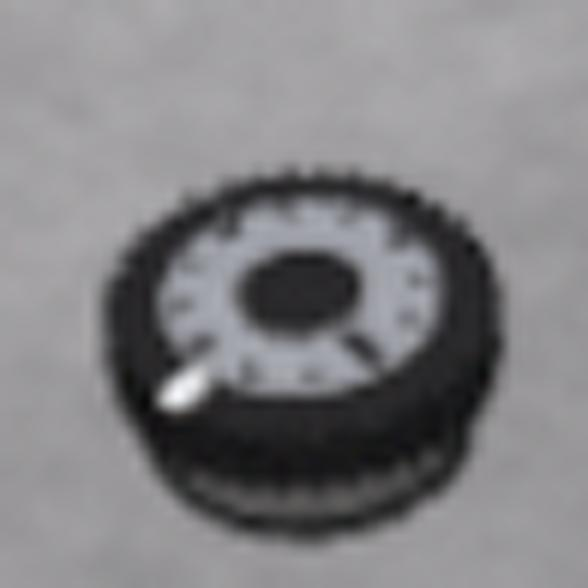

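Findings from the dial view: the large pips lie at 105, 195 and 285°, so the zero bar is at about 15° clockwise from world +x. The pointer is at about 92°, roughly halfway between the 10 and 15 minute marks, so I'll check how the clicks line up after a first nudge. The plan is to close the fingers, use one corner of the tip as a gear tooth on the near side of the rim, and sweep clockwise.

```bash
cat > go.py <<'E'
from h import *
import sys
from scipy.spatial.transform import Rotation as Ro
C=np.array([.482,-.0042])
def tcp(a,r,z=.028):  # corner (tool .010,.0135) at dial angle a (cw from +x), radius r
    a=np.radians(a);inw=np.array([-np.cos(a),np.sin(a)]);yaw=np.arctan2(inw[1],inw[0])+np.pi/4
    x=np.array([np.cos(yaw),np.sin(yaw)]);y=np.array([np.sin(yaw),-np.cos(yaw)])
    p=C-r*inw-.010*x-.0135*y
    return np.r_[p,z],yaw
def rot(yaw): return Ro.from_matrix(np.array([[np.cos(yaw),np.sin(yaw),0],[np.sin(yaw),-np.cos(yaw),0],[0,0,-1]]))
def delta(a,r,z):
    s=telemetry.read_state();q=s["tool_rot"];R=Ro.from_quat(np.r_[q[1:],q[0]])
    p,yaw=tcp(a,r,z)
    print("clock",s["clock"],"tcp",s["tcp_pos"].round(4),"target",p.round(4),"F",s["ft_force"].round(1))
    print("shift in present tool axes",R.inv().apply(p-s["tcp_pos"]).round(4),"then turn",(R.inv()*rot(yaw)).as_rotvec().round(3))
if __name__=="__main__": delta(*map(float,sys.argv[1:4]))
E
python3 go.py 160 .065 .2215
python3 - <<'E'
from go import *
# per 4 deg of sweep at r: constant in the tool frame
for r in (.048,):
    p0,y0=tcp(160,r);p1,y1=tcp(164,r);print(rot(y0).inv().apply(p1-p0),y1-y0)
E
```

```text
clock 1.6 tcp [ 0.2522 -0.5444  0.2226] target [ 0.4045 -0.0298  0.2215] F [-0.3  0.1  0.5]
shift in present tool axes [ 0.3545 -0.403   0.0011] then turn [-0.    -0.    -0.701]
[ 0.00341636 -0.00294961  0.        ] -0.06981317007977328
```

{"api": "step_arm", "payload": {"rows": [{"tx":0.0273,"ty":-0.031,"fingers":0},{"tx":0.0273,"ty":-0.031,"fingers":0},{"tx":0.0273,"ty":-0.031,"fingers":0},{"tx":0.0273,"ty":-0.031,"fingers":0},{"tx":0.0273,"ty":-0.031,"fingers":0},{"tx":0.0273,"ty":-0.031,"fingers":0},{"tx":0.0273,"ty":-0.031,"fingers":0},{"tx":0.0273,"ty":-0.031,"fingers":0},{"tx":0.0273,"ty":-0.031,"fingers":0},{"tx":0.0273,"ty":-0.031,"fingers":0},{"tx":0.0273,"ty":-0.031,"fingers":0},{"tx":0.0273,"ty":-0.031,"fingers":0},{"tx":0.0269,"ty":-0.031,"fingers":0},{"rz":-0.1,"fingers":0},{"rz":-0.1,"fingers":0},{"rz":-0.1,"fingers":0},{"rz":-0.1,"fingers":0},{"rz":-0.1,"fingers":0},{"rz":-0.1,"fingers":0},{"rz":-0.1,"fingers":0}]}}

```text
invalid input
```

```bash
python3 go.py 160 .065 .2215; python3 go.py 160 .065 .028
```

```text
clock 1.6 tcp [ 0.2522 -0.5444  0.2226] target [ 0.4045 -0.0298  0.2215] F [-0.3  0.1  0.5]
shift in present tool axes [ 0.3545 -0.403   0.0011] then turn [-0.    -0.    -0.701]
clock 1.6 tcp [ 0.2522 -0.5444  0.2226] target [ 0.4045 -0.0298  0.028 ] F [-0.3  0.1  0.5]
shift in present tool axes [ 0.3545 -0.403   0.1946] then turn [-0.    -0.    -0.701]
```

{"api": "step_arm", "payload": {"rows": [{"tx":0.0273,"ty":-0.031,"tz":0.0,"rx":0.0,"ry":0.0,"rz":0.0,"fingers":0.0}], "force": 10}}

```text
clock: 1.7
tcp_pos: [0.2626, -0.5067, 0.2202]
tool_rot: [-0.001, 0.977, 0.213, -0.001]
ft_force: [0.8, 0.7, 0.0]
grip_width: 0.0832
finger_force: 0.0
```

{"api": "step_arm", "payload": {"rows": [{"tx":0.0273,"ty":-0.031,"tz":0,"rx":0,"ry":0,"rz":0,"fingers":0},{"tx":0.0273,"ty":-0.031,"tz":0,"rx":0,"ry":0,"rz":0,"fingers":0},{"tx":0.0273,"ty":-0.031,"tz":0,"rx":0,"ry":0,"rz":0,"fingers":0},{"tx":0.0273,"ty":-0.031,"tz":0,"rx":0,"ry":0,"rz":0,"fingers":0},{"tx":0.0273,"ty":-0.031,"tz":0,"rx":0,"ry":0,"rz":0,"fingers":0},{"tx":0.0273,"ty":-0.031,"tz":0,"rx":0,"ry":0,"rz":0,"fingers":0},{"tx":0.0273,"ty":-0.031,"tz":0,"rx":0,"ry":0,"rz":0,"fingers":0},{"tx":0.0273,"ty":-0.031,"tz":0,"rx":0,"ry":0,"rz":0,"fingers":0},{"tx":0.0273,"ty":-0.031,"tz":0,"rx":0,"ry":0,"rz":0,"fingers":0},{"tx":0.0273,"ty":-0.031,"tz":0,"rx":0,"ry":0,"rz":0,"fingers":0},{"tx":0.0273,"ty":-0.031,"tz":0,"rx":0,"ry":0,"rz":0,"fingers":0},{"tx":0.0269,"ty":-0.031,"tz":0,"rx":0,"ry":0,"rz":0,"fingers":0},{"tx":0,"ty":0,"tz":0,"rx":0,"ry":0,"rz":-0.1,"fingers":0},{"tx":0,"ty":0,"tz":0,"rx":0,"ry":0,"rz":-0.1,"fingers":0},{"tx":0,"ty":0,"tz":0,"rx":0,"ry":0,"rz":-0.1,"fingers":0},{"tx":0,"ty":0,"tz":0,"rx":0,"ry":0,"rz":-0.1,"fingers":0},{"tx":0,"ty":0,"tz":0,"rx":0,"ry":0,"rz":-0.1,"fingers":0},{"tx":0,"ty":0,"tz":0,"rx":0,"ry":0,"rz":-0.1,"fingers":0},{"tx":0,"ty":0,"tz":0,"rx":0,"ry":0,"rz":-0.1,"fingers":0}]}}

```text
clock: 3.6
tcp_pos: [0.4045, -0.0297, 0.2228]
tool_rot: [0.0, 0.842, 0.539, 0.0]
ft_force: [-0.0, -0.5, 1.1]
grip_width: 0.0006
finger_force: 0.0
```

```bash
python3 go.py 160 .065 .028
```

```text
clock 3.6 tcp [ 0.4045 -0.0297  0.2228] target [ 0.4045 -0.0298  0.028 ] F [-0.  -0.5  1.1]
shift in present tool axes [-1.000e-04 -1.000e-04  1.948e-01] then turn [ 0.    -0.     0.003]
```

{"api": "step_arm", "payload": {"rows": [{"tx":0,"ty":0,"tz":0.035,"rx":0,"ry":0,"rz":0,"fingers":0},{"tx":0,"ty":0,"tz":0.035,"rx":0,"ry":0,"rz":0,"fingers":0},{"tx":0,"ty":0,"tz":0.035,"rx":0,"ry":0,"rz":0,"fingers":0},{"tx":0,"ty":0,"tz":0.035,"rx":0,"ry":0,"rz":0,"fingers":0},{"tx":0,"ty":0,"tz":0.035,"rx":0,"ry":0,"rz":0,"fingers":0},{"tx":0,"ty":0,"tz":0.02,"rx":0,"ry":0,"rz":0,"fingers":0},{"tx":0,"ty":0,"tz":0,"rx":0,"ry":0,"rz":0,"fingers":0}]}}

```text
clock: 4.3
tcp_pos: [0.4022, -0.0294, 0.0244]
tool_rot: [-0.002, 0.844, 0.537, -0.002]
ft_force: [-0.3, -0.4, -0.6]
grip_width: 0.0005
finger_force: 0.0
```

```bash
python3 go.py 160 .052 .028
python3 - <<'E'
from h import *
c=camera("scene");x,y=pix(c,[(.45,-.01,.03)])[0].astype(int)
cv2.imwrite("pics/s1.png",cv2.resize(c["color"][y-40:y+40,x-50:x+50],(800,640)[:2] if 0 else (750,600),interpolation=cv2.INTER_CUBIC))
E
```

```text
clock 4.3 tcp [ 0.4022 -0.0294  0.0244] target [ 0.4167 -0.0253  0.028 ] F [-0.3 -0.4 -0.6]
shift in present tool axes [ 0.0098  0.0114 -0.0037] then turn [-0.006  0.002 -0.001]
```

View pics/s1.png

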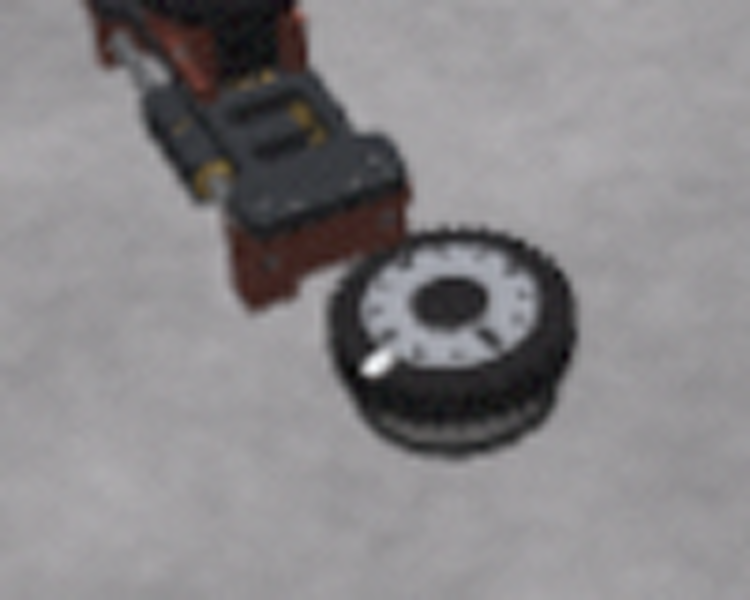

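The red finger block sits just left of the dial, around (320,260), and the pointer is at (380,362). I'll project the assumed tip corners onto the picture to check the finger geometry.

Run:
```python
from go import *
c=camera("scene");o=pix(c,[(.45,-.01,.03)])[0].astype(int)-[50,40]
s=telemetry.read_state();q=s["tool_rot"];R=Ro.from_quat(np.r_[q[1:],q[0]])
print(s["tcp_pos"].round(4),s["grip_width"])
im=c["color"].copy();big=cv2.resize(im[o[1]:o[1]+80,o[0]:o[0]+100],(750,600),interpolation=cv2.INTER_CUBIC)
for z,col in [(0,(0,255,0)),(-.019,(0,255,255)),(-.08,(255,0,255))]:
    t=np.array([(x,y,z) for x,y in [(.01,.0135),(.01,-.0135),(-.01,-.0135),(-.01,.0135)]])
    p=((pix(c,R.apply(t)+s["tcp_pos"])-o+.5)*7.5).astype(np.int32)
    cv2.polylines(big,[p],True,col,1);cv2.circle(big,tuple(int(k) for k in p[0]),4,col,1)
cv2.imwrite("pics/s2.png",big)
# points of the depth map near the fingers below 100 mm, in tool frame
for n in("scene","top"):
    c=camera(n);v,u=np.mgrid[:400,:640];u=u.ravel();v=v.ravel();P=world(c,u,v)
    T=R.inv().apply(P-s["tcp_pos"]);k=(c["range_z"][v,u]>0)&(np.abs(T[:,:2]).max(1)<.1)&(T[:,2]>-.075)&(P[:,2]>.012)&(np.hypot(*(P[:,:2]-C).T)>.056)
    print(n,k.sum(),T[k].min(0).round(3) if k.any() else'',T[k].max(0).round(3) if k.any() else'')
```

```text
[ 0.4046 -0.0298  0.0283] 0.00022274142049107684
scene 37 [-0.014 -0.01  -0.046] [ 0.009  0.012 -0.001]
top 0
```

View pics/s2.png

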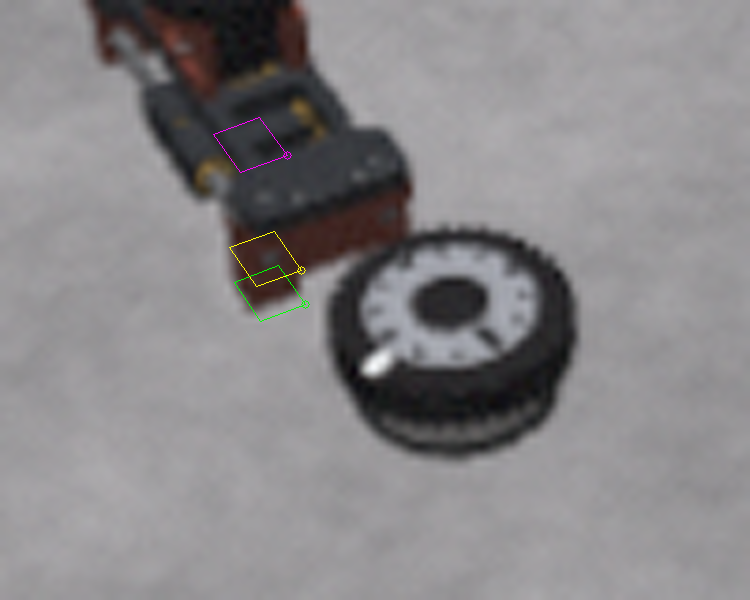

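Run:
```python
from go import *
c=camera("scene");o=pix(c,[(.45,-.01,.03)])[0].astype(int)-[50,40]
s=telemetry.read_state();q=s["tool_rot"];R=Ro.from_quat(np.r_[q[1:],q[0]])
for X,Y in [(265,295),(250,280),(250,240),(310,270),(360,245),(400,225),(400,200),(320,230),(320,190),(400,160)]:
    u,v=int(X/7.5)+o[0],int(Y/7.5)+o[1];P=world(c,[u],[v]);print((X,Y),P[0].round(3),R.inv().apply(P-s["tcp_pos"])[0].round(3))
```

```text
(265, 295) [ 0.413 -0.04   0.039] [-0.006  0.011 -0.01 ]
(250, 280) [ 0.462 -0.093  0.113] [-0.033  0.078 -0.083]
(250, 240) [ 0.467 -0.095  0.137] [-0.033  0.083 -0.107]
(310, 270) [0.391 0.008 0.003] [ 0.029 -0.029  0.026]
(360, 245) [ 0.482 -0.052  0.112] [ 0.012  0.079 -0.083]
(400, 225) [ 0.492 -0.041  0.117] [ 0.027  0.083 -0.087]
(400, 200) [ 0.496 -0.044  0.136] [ 0.026  0.088 -0.107]
(320, 230) [ 0.48  -0.073  0.135] [-0.007  0.086 -0.105]
(320, 190) [ 0.483 -0.074  0.155] [-0.007  0.089 -0.125]
(400, 160) [ 0.496 -0.042  0.153] [ 0.027  0.087 -0.124]
```

{"api": "step_arm", "payload": {"rows": [{"tx":0.0046,"ty":0.0046,"tz":0,"rx":0,"ry":0,"rz":0,"fingers":0},{"tx":0.0046,"ty":0.0046,"tz":0,"rx":0,"ry":0,"rz":0,"fingers":0},{"tx":0.0007,"ty":0.0007,"tz":0,"rx":0,"ry":0,"rz":0,"fingers":0},{"tx":0.0007,"ty":0.0007,"tz":0,"rx":0,"ry":0,"rz":0,"fingers":0},{"tx":0.0007,"ty":0.0007,"tz":0,"rx":0,"ry":0,"rz":0,"fingers":0},{"tx":0,"ty":0,"tz":0,"rx":0,"ry":0,"rz":0,"fingers":0}]}}

```text
clock: 5.15
tcp_pos: [0.4195, -0.0243, 0.0276]
tool_rot: [-0.0, 0.844, 0.537, -0.0]
ft_force: [0.8, -0.5, -0.8]
grip_width: 0.0006
finger_force: 0.0
```

{"api": "step_arm", "payload": {"rows": [{"tx":0.0007,"ty":0.0007,"tz":0,"rx":0,"ry":0,"rz":0,"fingers":0},{"tx":0,"ty":0,"tz":0,"rx":0,"ry":0,"rz":0,"fingers":0}]}}

```text
clock: 5.35
tcp_pos: [0.4202, -0.024, 0.0275]
tool_rot: [-0.0, 0.844, 0.537, -0.0]
ft_force: [0.1, -0.1, -0.0]
grip_width: 0.0004
finger_force: 0.4
```

{"api": "step_arm", "payload": {"rows": [{"tx":0.0007,"ty":0.0007,"tz":0,"rx":0,"ry":0,"rz":0,"fingers":0},{"tx":0,"ty":0,"tz":0,"rx":0,"ry":0,"rz":0,"fingers":0}]}}

```text
clock: 5.55
tcp_pos: [0.4206, -0.0239, 0.0275]
tool_rot: [-0.0, 0.844, 0.537, -0.001]
ft_force: [-4.8, -1.4, 1.8]
grip_width: 0.0005
finger_force: 2.7
```

{"api": "step_arm", "payload": {"rows": [{"tx":0.0034,"ty":-0.003,"tz":0,"rx":0,"ry":0,"rz":0.07,"fingers":0},{"tx":0.0034,"ty":-0.003,"tz":0,"rx":0,"ry":0,"rz":0.07,"fingers":0},{"tx":0.0034,"ty":-0.003,"tz":0,"rx":0,"ry":0,"rz":0.07,"fingers":0}]}}

```text
clock: 5.85
tcp_pos: [0.418, -0.0101, 0.0275]
tool_rot: [-0.0, 0.896, 0.444, -0.0]
ft_force: [-2.5, -0.1, 0.7]
grip_width: 0.0003
finger_force: 1.4
```

```bash
python3 polar.py | grep -E "white|top|scene"; python3 go.py 172 .047 .028
```

```text
top [334.07956797 224.32255035]
white 333.68 237.09 0.042 [ 0.4433 -0.0017  0.042 ] ang -177.1 r 0.0392
white 333.68 237.09 0.045 [ 0.4434 -0.0016  0.045 ] ang -176.9 r 0.0392
white 333.68 237.09 0.048 [ 0.4434 -0.0015  0.048 ] ang -176.8 r 0.0392
scene [290.50747956 219.13995292]
white 279.38 224.92 0.042 [ 0.4681 -0.0421  0.042 ] ang 109.1 r 0.0392
white 279.38 224.92 0.045 [ 0.4703 -0.0443  0.045 ] ang 105.2 r 0.0407
white 279.38 224.92 0.048 [ 0.4725 -0.0466  0.048 ] ang 101.5 r 0.0424
clock 6.25 tcp [ 0.4181 -0.0103  0.0274] target [ 0.4187 -0.0106  0.028 ] F [-4.5  1.7  1.2]
shift in present tool axes [ 0.0001  0.0007 -0.0006] then turn [-0.001  0.    -0.   ]
```

{"api": "step_arm", "payload": {"rows": [{"tx":0.0034,"ty":-0.003,"tz":0,"rx":0,"ry":0,"rz":0.07,"fingers":0},{"tx":0.0034,"ty":-0.003,"tz":0,"rx":0,"ry":0,"rz":0.07,"fingers":0},{"tx":0.0034,"ty":-0.003,"tz":0,"rx":0,"ry":0,"rz":0.07,"fingers":0},{"tx":0.0034,"ty":-0.003,"tz":0,"rx":0,"ry":0,"rz":0.07,"fingers":0},{"tx":0.0034,"ty":-0.003,"tz":0,"rx":0,"ry":0,"rz":0.07,"fingers":0},{"tx":0,"ty":0,"tz":0,"rx":0,"ry":0,"rz":0,"fingers":0}]}}

```text
clock: 6.85
tcp_pos: [0.4208, 0.0122, 0.0279]
tool_rot: [0.0, 0.959, 0.283, 0.001]
ft_force: [0.5, 0.9, -0.9]
grip_width: 0.0004
finger_force: 0.0
```

```bash
python3 polar.py | grep -E "white.*0.048"; python3 go.py 192 .047 .028
```

```text
white 333.54 237.01 0.048 [ 0.4436 -0.0011  0.048 ] ang -176.1 r 0.0389
white 278.01 223.12 0.048 [ 0.4643 -0.043   0.048 ] ang 113.8 r 0.0415
clock 7.25 tcp [0.42   0.0119 0.0277] target [0.4203 0.0114 0.028 ] F [-0.8 -1.1  0.3]
shift in present tool axes [-0.      0.0006 -0.0003] then turn [ 0.    -0.    -0.002]
```

{"api": "step_arm", "payload": {"rows": [{"tx":-0.01,"ty":-0.01,"tz":0,"rx":0,"ry":0,"rz":0,"fingers":0},{"tx":-0.01,"ty":-0.01,"tz":0,"rx":0,"ry":0,"rz":0,"fingers":0},{"tx":0,"ty":0,"tz":0,"rx":0,"ry":0,"rz":0,"fingers":0}]}}

```text
clock: 7.55
tcp_pos: [0.3915, 0.0183, 0.0275]
tool_rot: [-0.0, 0.959, 0.283, 0.0]
ft_force: [0.7, -0.0, -0.1]
grip_width: 0.0003
finger_force: 0.0
```

```bash
python3 polar.py | grep -E "white"
python3 - <<'E'
from dial import *
cs=[camera("top"),camera("scene")];cv2.imwrite("pics/dial1.png",np.hstack([rect(c) for c in cs]))
E
```

```text
white 347.43 227.87 0.042 [ 0.4708 -0.0447  0.042 ] ang 105.9 r 0.0427
white 347.43 227.87 0.045 [ 0.4708 -0.0445  0.045 ] ang 106.0 r 0.0425
white 347.43 227.87 0.048 [ 0.4707 -0.0443  0.048 ] ang 106.1 r 0.0423
white 279.68 223.56 0.042 [ 0.4652 -0.0371  0.042 ] ang 116.3 r 0.0358
white 279.68 223.56 0.045 [ 0.4674 -0.0394  0.045 ] ang 111.7 r 0.037
white 279.68 223.56 0.048 [ 0.4696 -0.0416  0.048 ] ang 107.4 r 0.0384
```

View pics/dial1.png

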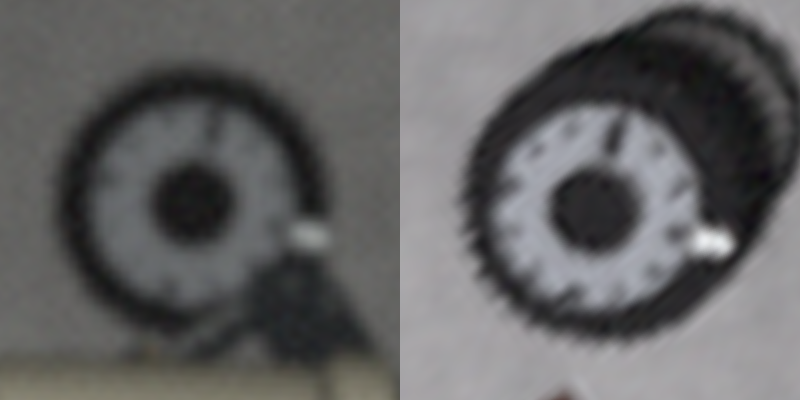

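The first stroke let the wheel settle at about 106°, which lines up with the 15 minute pip at 105°, so the clicks match the marks. Two clicks remain, to about 165°. I'll go back for another stroke with slightly deeper engagement.

```bash
python3 go.py 162 .066 .028
python3 - <<'E'
from go import *
p0,y0=tcp(160,.046);p1,y1=tcp(164,.046);print(rot(y0).inv().apply(p1-p0))
E
```

```text
clock 8.05 tcp [0.3924 0.018  0.0276] target [ 0.4027 -0.0274  0.028 ] F [ 0.1  0.1 -0.3]
shift in present tool axes [-0.016   0.0437 -0.0004] then turn [-0.     0.    -0.526]
[ 0.00331427 -0.00285441  0.        ]
```

{"api": "step_arm", "payload": {"rows": [{"tx":-0.008,"ty":0.0219,"tz":0,"rx":0,"ry":0,"rz":0,"fingers":0},{"tx":-0.008,"ty":0.0218,"tz":0,"rx":0,"ry":0,"rz":0,"fingers":0},{"tx":0,"ty":0,"tz":0,"rx":0,"ry":0,"rz":-0.105,"fingers":0},{"tx":0,"ty":0,"tz":0,"rx":0,"ry":0,"rz":-0.105,"fingers":0},{"tx":0,"ty":0,"tz":0,"rx":0,"ry":0,"rz":-0.105,"fingers":0},{"tx":0,"ty":0,"tz":0,"rx":0,"ry":0,"rz":-0.105,"fingers":0},{"tx":0,"ty":0,"tz":0,"rx":0,"ry":0,"rz":-0.105,"fingers":0},{"tx":0.006,"ty":0.006,"tz":0,"rx":0,"ry":0,"rz":0,"fingers":0},{"tx":0.005,"ty":0.005,"tz":0,"rx":0,"ry":0,"rz":0,"fingers":0},{"tx":0.0015,"ty":0.0015,"tz":0,"rx":0,"ry":0,"rz":0,"fingers":0},{"tx":0.001,"ty":0.001,"tz":0,"rx":0,"ry":0,"rz":0,"fingers":0},{"tx":0,"ty":0,"tz":0,"rx":0,"ry":0,"rz":0,"fingers":0}]}}

```text
clock: 9.25
tcp_pos: [0.4204, -0.0216, 0.0274]
tool_rot: [-0.0, 0.853, 0.522, -0.001]
ft_force: [-2.0, -1.3, 1.5]
grip_width: 0.0006
finger_force: 1.2
```

```bash
python3 go.py 162 .046 .028;python3 polar.py | grep -E "white.*.048"
```

```text
clock 9.25 tcp [ 0.4204 -0.0216  0.0274] target [ 0.4217 -0.0212  0.028 ] F [-2.  -1.3  1.5]
shift in present tool axes [ 0.0009  0.001  -0.0006] then turn [-0.001  0.001 -0.001]
white 334.49 236.07 0.048 [ 0.4465 -0.004   0.048 ] ang 179.5 r 0.036
white 279.31 224.81 0.048 [ 0.4721 -0.0463  0.048 ] ang 102.2 r 0.0423
```

{"api": "step_arm", "payload": {"rows": [{"tx":0.0033,"ty":-0.0028,"tz":0,"rx":0,"ry":0,"rz":0.07,"fingers":0},{"tx":0.0033,"ty":-0.0028,"tz":0,"rx":0,"ry":0,"rz":0.07,"fingers":0},{"tx":0.0033,"ty":-0.0028,"tz":0,"rx":0,"ry":0,"rz":0.07,"fingers":0},{"tx":0.0033,"ty":-0.0028,"tz":0,"rx":0,"ry":0,"rz":0.07,"fingers":0},{"tx":0.0033,"ty":-0.0028,"tz":0,"rx":0,"ry":0,"rz":0.07,"fingers":0},{"tx":0.0033,"ty":-0.0028,"tz":0,"rx":0,"ry":0,"rz":0.07,"fingers":0},{"tx":0.0033,"ty":-0.0028,"tz":0,"rx":0,"ry":0,"rz":0.07,"fingers":0},{"tx":0.0033,"ty":-0.0028,"tz":0,"rx":0,"ry":0,"rz":0.07,"fingers":0},{"tx":0,"ty":0,"tz":0,"rx":0,"ry":0,"rz":0,"fingers":0}]}}

```text
clock: 10.55
tcp_pos: [0.4217, 0.0133, 0.0279]
tool_rot: [-0.0, 0.964, 0.266, 0.001]
ft_force: [0.2, -0.1, 0.1]
grip_width: 0.0003
finger_force: 0.1
```

```bash
python3 go.py 194 .046 .028;python3 polar.py | grep -E "white.*.048"
```

```text
clock 10.55 tcp [0.4217 0.0133 0.0279] target [0.4218 0.0133 0.028 ] F [ 0.2 -0.1  0.1]
shift in present tool axes [ 0.0002  0.0001 -0.0001] then turn [ 0.    -0.002 -0.002]
white 333.56 236.9 0.048 [ 0.444  -0.0011  0.048 ] ang -176.2 r 0.0386
white 276.81 219.65 0.048 [ 0.4516 -0.0336  0.048 ] ang 135.8 r 0.041
```

The pointer is at about 135°, the 20 minute click, and the tip is still engaged. I'll continue for one more click.

{"api": "step_arm", "payload": {"rows": [{"tx":0.0033,"ty":-0.0028,"tz":0,"rx":0,"ry":0,"rz":0.07,"fingers":0},{"tx":0.0033,"ty":-0.0028,"tz":0,"rx":0,"ry":0,"rz":0.07,"fingers":0},{"tx":0.0033,"ty":-0.0028,"tz":0,"rx":0,"ry":0,"rz":0.07,"fingers":0},{"tx":0.0033,"ty":-0.0028,"tz":0,"rx":0,"ry":0,"rz":0.07,"fingers":0},{"tx":0.0033,"ty":-0.0028,"tz":0,"rx":0,"ry":0,"rz":0.07,"fingers":0},{"tx":0.0033,"ty":-0.0028,"tz":0,"rx":0,"ry":0,"rz":0.07,"fingers":0},{"tx":0.0033,"ty":-0.0028,"tz":0,"rx":0,"ry":0,"rz":0.07,"fingers":0},{"tx":0,"ty":0,"tz":0,"rx":0,"ry":0,"rz":0,"fingers":0}]}}

```text
clock: 11.75
tcp_pos: [0.4367, 0.0387, 0.0276]
tool_rot: [-0.0, 1.0, 0.024, -0.0]
ft_force: [0.2, -0.3, -0.9]
grip_width: 0.0006
finger_force: 0.0
```

```bash
python3 go.py 222 .046 .028;python3 polar.py | grep -E "white.*.048"
```

```text
clock 11.75 tcp [0.4367 0.0387 0.0276] target [0.4371 0.0395 0.028 ] F [ 0.2 -0.3 -0.9]
shift in present tool axes [ 0.0005 -0.0008 -0.0004] then turn [-0.     0.    -0.004]
white 332.7 235.24 0.048 [0.4491 0.0014 0.048 ] ang -171.3 r 0.0338
white 278.43 215.1 0.048 [ 0.4426 -0.0154  0.048 ] ang 164.9 r 0.0398
```

The scene view puts the pointer at about 165°. I'll back out, lift, move clear and check with both cameras.

{"api": "step_arm", "payload": {"rows": [{"tx":-0.01,"ty":-0.01,"tz":0,"rx":0,"ry":0,"rz":0,"fingers":0},{"tx":-0.01,"ty":-0.01,"tz":0,"rx":0,"ry":0,"rz":0,"fingers":0},{"tx":0,"ty":0,"tz":-0.04,"rx":0,"ry":0,"rz":0,"fingers":0},{"tx":0,"ty":0,"tz":-0.04,"rx":0,"ry":0,"rz":0,"fingers":0},{"tx":0,"ty":0,"tz":-0.04,"rx":0,"ry":0,"rz":0,"fingers":0},{"tx":0,"ty":0,"tz":-0.04,"rx":0,"ry":0,"rz":0,"fingers":0},{"tx":0,"ty":-0.045,"tz":0,"rx":0,"ry":0,"rz":0,"fingers":0},{"tx":0,"ty":-0.045,"tz":0,"rx":0,"ry":0,"rz":0,"fingers":0},{"tx":0,"ty":-0.045,"tz":0,"rx":0,"ry":0,"rz":0,"fingers":0},{"tx":0,"ty":-0.045,"tz":0,"rx":0,"ry":0,"rz":0,"fingers":0},{"tx":0,"ty":-0.045,"tz":0,"rx":0,"ry":0,"rz":0,"fingers":0},{"tx":0,"ty":0,"tz":0,"rx":0,"ry":0,"rz":0,"fingers":0},{"tx":0,"ty":0,"tz":0,"rx":0,"ry":0,"rz":0,"fingers":0}]}}

```text
clock: 13.45
tcp_pos: [0.4032, 0.2832, 0.1873]
tool_rot: [0.0, 1.0, 0.026, -0.0]
ft_force: [0.8, 0.2, 0.4]
grip_width: 0.0002
finger_force: 0.0
```

```bash
python3 polar.py | grep -E "white"
python3 - <<'E'
from dial import *
cs=[camera("top"),camera("scene")];cv2.imwrite("pics/dial2.png",np.hstack([rect(c) for c in cs]))
E
```

```text
white 337.84 237.63 0.042 [ 0.4414 -0.0145  0.042 ] ang 165.3 r 0.0425
white 337.84 237.63 0.045 [ 0.4415 -0.0144  0.045 ] ang 165.4 r 0.0424
white 337.84 237.63 0.048 [ 0.4415 -0.0142  0.048 ] ang 165.6 r 0.0423
white 278.53 215.03 0.042 [ 0.4381 -0.0102  0.042 ] ang 173.1 r 0.0433
white 278.53 215.03 0.045 [ 0.4404 -0.0126  0.045 ] ang 169.4 r 0.0413
white 278.53 215.03 0.048 [ 0.4426 -0.0149  0.048 ] ang 165.5 r 0.0396
```

View pics/dial2.png

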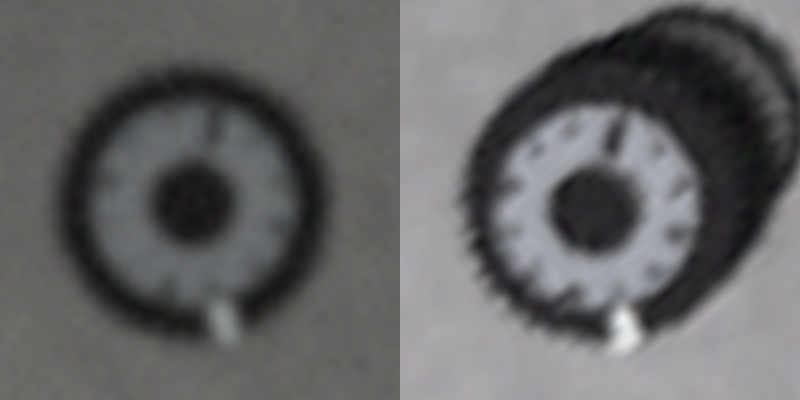

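With the arm clear, the pointer reads 165.5° in both views ((222,322) in the top half, (625,330) in the scene half). That is the fifth mark past the zero bar at 15°.

```bash
python3 -c "
from cell import workorder;print(workorder.finish_job())"
```

```text
the job is handed in; nothing more can be done
None
```

The timer is set to 25 minutes: the pointer rests at the fifth mark in both camera views, the arm is clear, and the job is handed in after about 14 s, though no verdict came back.

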